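# Tile the run-off test board

## Robot

A 6-joint arm with a two-finger parallel gripper is mounted at the origin on a cart in front of the work surface, level with it; the furniture and walls round the work are solid. World frame = base frame: x ahead of the robot, y to its left, z up, the work surface at z = 0. Lengths are in m, angles in rad, forces in N, time in s.
With the tool pointing down it reaches from about 0.25 to 0.725 m from the base axis. Payload 4 kg.
Tool frame: the origin (TCP) lies at the very end of the fingers, on their centre line; the grasp point (between the pads) lies 19 mm behind it (robot.pinch_z is the distance from the TCP to the grasp point, in m); z points along the fingers, y is the line along which they close (so a half turn about z gives the same grasp; the last joint's range is limited). The gripper opens to 85 mm and grips with 20 to 120 N. Pads are 22 mm wide; open, the fingers measure 114 mm over their backs; the gripper's body (76 mm by 85 mm) begins 54 mm behind the grasp point. The pads swing forward as they close: fully open they stand 13 mm farther back than shut.
Start: joints at [-1.19, 0.241, 0.005, 1.335, 0, 1.571], TCP at [0.186, -0.464, 0.231] pointing down, gripper open.
Joint ranges: [-2.72, 2.72], [-1.05, 1.87], [-1.09, 1.28], [-1.99, 2.15], [-1.42, 1.44], [-3.14, 3.14]. Speed limits (rad/s): [2.79, 2.79, 3.14, 3.14, 3.14, 3.14].

## Interface

Orientations are given as a unit quaternion [x, y, z, w].
In Python, from workcell import robot gives the robot as it stands. The module is installed in compiled form; this text tells all that it offers.
- The arm moves only by the shell command python3 -m creep 'ROWS' [FORCE]. ROWS is JSON, a list of rows, each an object of numbers: "x", "y", "z": the shift along the tool's x, y, z in cm; "twist": the turn about the tool's z in degrees; "hand": the opening, from 0 (shut) to 1 (fully open). In form: [{"x": .., "y": .., "z": .., "twist": .., "hand": ..}, ...]. A call has 1 to 12 rows; each row shifts and turns the commanded pose from where the row before left it, along the tool's axes as they then stand; what a row does not reach is not made up. A row lasts 1/12 s, in which the tool goes at most 41.7 mm and 7.16 degrees, less where a joint would pass 70% of its speed; a pose out of reach is approached as far as the arm can. A call with a gripper value outside its range is refused whole. The fingers move at their own pace and stop on an object; FORCE is the grip in N (left out, the last holds). Time passes only in rows, so rows that do not move let the fingers close. It gives the time, the measured TCP pose, the force, the opening and the grip force at its end, in the units of the state.
- robot.read_state(): the state, without advancing time (a new reading comes with each control period).
- robot.camera(name): name is "scene" or "top" or "wrist"; returns the picture (384x512x3 uint8, blue, green, red); there is no depth.
- robot.camera_params(name): a dict with "K" (3x3 intrinsics, pixels), "pose" (4x4, takes a point from camera to world coordinates). Camera axes: x right, y up, looking along -z (the intrinsics and any distortion apply to the point x, -y, -z); pixel columns grow to the right and rows downward; lengths in m; the calibration is good to about 2 mm. A picture is of the moment at which its call begins: read the wrist's pose just before it. camera_params takes no time and is no camera call; for the wrist camera it gives the pose at the moment of the call.
- robot.hand_in(): hands the job in; it is judged then, once.
Trained networks look in the newest picture that a camera, given by its name, has taken for a name from the list of things; names that differ only in an ending like _2 or _b are one class to them, and where a whole thing is asked for, a point or a joint stands for the part that bears it (a point fixed in the world has none). Each returns a list of dicts, best first, with "p" (0 to 1); they miss things now and then, are a little off and sometimes report something else, mostly with a low value. They report only what shows in the picture. A call takes as long as a camera call.
- robot.recognise(target, camera): "extent" ([left, top, right, bottom] in pixels, round what is visible of it).
- robot.tip_of(target, camera): "pixel" ([column, row] in pixels: a listed point, or the origin of a listed thing).
The state is a dict: "time": time; "joint_positions": joint angles; "joint_velocities": joint speeds; "joint_torque": joint torques, N m; "tool_pos": TCP position; "eef_rot": TCP orientation; "force": force on the tool from outside, world axes, zero at the start; "ft_torque": the same for the moment, N m; "opening": opening from 0.0 (shut) to 1.0 (fully open); "gripper_force": force on a finger pad.
Only numpy, scipy, OpenCV 4.12 (cv2) and the standard library are available. Lean on these libraries where they do the work, as an engineer would, in place of code of your own. Each camera call takes 0.05 s, during which the arm holds its last target. There are 200 camera calls.

## Task

Lay two roof tile samples on the sloping test board for a run-off test, lengthwise up the slope and centred above the middle tile of the dark starter course: first the blue tile with its lower edge on the lower yellow line, so that it overlaps the starter course, then the green tile with its lower edge on the upper yellow line, so that it overlaps the blue one. Set them down without dropping them, let go, and leave the red tile where it lies.

Things in the scene. Friction and masses are not known exactly. Their poses are not given: they have to be found in the camera images.
- tile_blue: Blue glazed roof tile sample, a plain flat plate 110 mm long (its x axis), 60 mm wide (y) and 10 mm thick (z), about 0.13 kg, the same either way round; origin at the centre of its underside; it starts lying flat on the table, turned by up to about 0.35 rad from the direction x ahead of the robot
- tile_green: Green tile of the same kind and size: glazed roof tile sample, a plain flat plate 110 mm long (its x axis), 60 mm wide (y) and 10 mm thick (z), about 0.13 kg, the same either way round; origin at the centre of its underside; it starts lying flat on the table, turned by up to about 0.35 rad from the direction x ahead of the robot
- tile_red: Red-brown tile of the same kind and size, a bystander that stays where it lies: glazed roof tile sample, a plain flat plate 110 mm long (its x axis), 60 mm wide (y) and 10 mm thick (z), about 0.13 kg, the same either way round; origin at the centre of its underside; it starts lying flat on the table, turned by up to about 0.35 rad from the direction x ahead of the robot
- low_line (a point): Middle of the lower yellow line, drawn across three dark starter tiles (110x60x10 mm) screwed to the test board; the middle of the laid blue tile's lower underside edge belongs here. Axes are a laid tile's: x up the slope (12.3 deg above level), y level to the left, z square to its face: its underside centre belongs at x +55 mm, y 0, z 0, upper end on the bare board. Friction holds it.
- high_line (a point): Place of the green tile's lower underside edge, 74.3 mm along x and 10 mm along z from low_line, same axes (centre at x +55 mm, resting on the blue tile): 15 mm above the upper yellow line on the bare board. The plywood board is fixed, 200 mm wide, 285 mm long, 20 deg steep (tiles lie flatter, feet raised by the tile below), rising away from the robot, top face 24 to 121 mm high.

How it is judged:
On the way:
1. the blue tile lies on the starter course with its lower edge on the lower line, let go and at rest (x of tile_blue in the frame of low_line between 0.041 and 0.069 m and y of tile_blue in the frame of low_line between -0.015 and 0.015 m and z of tile_blue in the frame of low_line between -0.006 and 0.006 m and angle between the x axis of tile_blue and the x axis of low_line, either way round below 0.18 rad and angle between the z axis of tile_blue and the z axis of low_line, either way round below 0.12 rad and contact force between tile_blue and the fingers below 0.05 N and linear speed of tile_blue below 0.01 m/s), for 0.2 s.
At the end, for the whole second after the job is handed in: Blue and green tile lie released and at rest, lower edges within 14 mm of the lower and the upper line respectively, centred within 15 mm, within 6 mm of their proper height (each on top of the one below), lengthwise within 10 degrees and faces within 7 degrees of the proper lie (all of step 1 and x of tile_green in the frame of high_line between 0.041 and 0.069 m and y of tile_green in the frame of high_line between -0.015 and 0.015 m and z of tile_green in the frame of high_line between -0.006 and 0.006 m and angle between the x axis of tile_green and the x axis of high_line, either way round below 0.18 rad and angle between the z axis of tile_green and the z axis of high_line, either way round below 0.12 rad and contact force between tile_green and the fingers below 0.05 N and linear speed of tile_green below 0.01 m/s); the robot touches nothing.
It fails at once if the red tile is moved more than 20 mm (distance of tile_red from where it was at the start of the episode above 0.02 m).
It fails at once if the blue tile is dropped or thrown (faster than 0.7 m/s while not held) (contact force between tile_blue and the fingers below 0.05 N and linear speed of tile_blue above 0.7 m/s).
It fails at once if the green tile is dropped or thrown (faster than 0.7 m/s while not held) (contact force between tile_green and the fingers below 0.05 N and linear speed of tile_green above 0.7 m/s).
It also fails if it takes over 72 s, if anything falls off the work surface, if the arm or the gripper's body presses on something with over 40 N, if the wrist force passes 120 N, or if a joint passes its speed limit or range.

## Working session

There is one attempt and no reset: what is moved stays moved. The work goes in short steps, Python scripts to look and compute and a shell command to move; the robot and the scene stay as the last step left them, time stands still between calls to the robot, and variables do not carry over. Pictures are saved under pics/ and viewed, at most 12 in all, crops included, and the job is handed in when it is done.

```bash
mkdir -p pics
cat > h.py <<'E'
import numpy as np, cv2
from scipy.spatial.transform import Rotation as R
from workcell import robot
def ray(cam,px,z=0.0,P=None):
    P=P or robot.camera_params(cam); K=np.array(P["K"]);T=np.array(P["pose"])
    d=np.linalg.inv(K)@[px[0],px[1],1]; d=T[:3,:3]@[d[0],-d[1],-d[2]]
    o=T[:3,3]; return o+d*(z-o[2])/d[2]
def proj(cam,p,P=None):
    P=P or robot.camera_params(cam); K=np.array(P["K"]);T=np.array(P["pose"])
    c=T[:3,:3].T@(np.array(p)-T[:3,3]); u=K@[c[0],-c[1],-c[2]]; return u[:2]/u[2]
def st():
    s=robot.read_state(); print(round(s["time"],2),np.round(s["tool_pos"],4),"\n",np.round(R.from_quat(s["eef_rot"]).as_matrix(),3).tolist(),round(s["opening"],3),round(s["gripper_force"],1),np.round(s["force"],1),np.round(s["joint_positions"],3)); return s
E
python3 - <<'E'
from h import *
st()
for c in("top","scene"):
    im=robot.camera(c); cv2.imwrite(f"pics/{c}0.png",im); print(c,robot.camera_params(c))
    for t in("tile_blue","tile_green","tile_red","low_line","high_line"):
        print(t,[(np.round(d["pixel"]),round(d["p"],2)) for d in robot.tip_of(t,c)[:2]])
a=cv2.imread("pics/top0.png");b=cv2.imread("pics/scene0.png")
E
```

```text
0.0 [ 0.1856 -0.4636  0.2304] 
 [[0.928, 0.372, -0.001], [0.372, -0.928, 0.002], [0.0, -0.002, -1.0]] 1.001 0.0 [-0.   0.5 -1.1] [-1.19   0.241  0.004  1.335  0.     1.571]
top {'K': array([[363.51209887,   0.        , 262.61497879],
       [  0.        , 363.51209887, 190.49574361],
       [  0.        ,   0.        ,   1.        ]]), 'pose': array([[-2.88408512e-02,  9.94174730e-01, -1.03849949e-01,
         3.84093778e-01],
       [-9.99580018e-01, -2.89784935e-02,  1.83462763e-04,
        -6.58945072e-02],
       [-2.82702103e-03,  1.03811625e-01,  9.94592959e-01,
         9.70710602e-01],
       [ 0.00000000e+00,  0.00000000e+00,  0.00000000e+00,
         1.00000000e+00]])}
tile_blue [(array([373., 201.]), 0.96), (array([307., 216.]), 0.17)]
tile_green [(array([308., 214.]), 0.62)]
tile_red [(array([251., 210.]), 0.83)]
low_line [(array([172., 209.]), 0.86)]
high_line [(array([163., 182.]), 0.63)]
scene {'K': array([[428.27142013,   0.        , 255.48836361],
       [  0.        , 428.27142013, 192.82264362],
       [  0.        ,   0.        ,   1.        ]]), 'pose': array([[-0.73591402,  0.42926747, -0.52360291, -0.09502467],
       [-0.67692835, -0.45037598,  0.5821765 ,  0.5609286 ],
       [ 0.01409126,  0.7828735 ,  0.62202132,  0.78265524],
       [ 0.        ,  0.        ,  0.        ,  1.        ]])}
tile_blue [(array([326., 175.]), 0.82)]
tile_green [(array([297., 214.]), 0.59)]
tile_red [(array([254., 238.]), 0.9)]
low_line [(array([195., 260.]), 0.8)]
high_line [(array([176., 236.]), 0.78)]
```

View pics/top0.png

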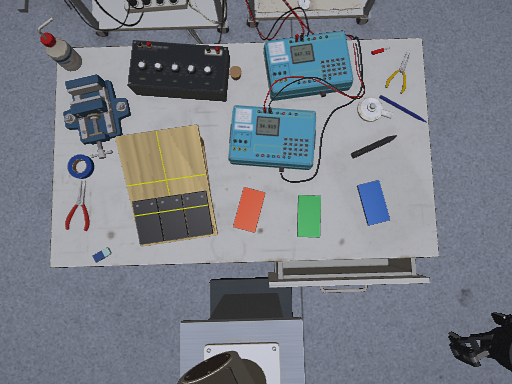

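View pics/scene0.png

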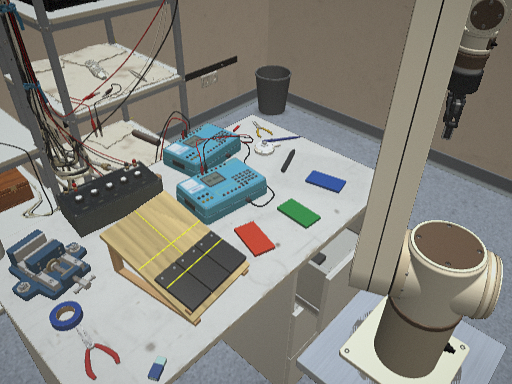

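Top view: blue tile at about (373,202), green at (309,216), red at (249,209). The board is on the left, with its lower line near (172,209). Next I'll get the tile poses from colour masks and triangulate the lines.

```bash
cat >> h.py <<'E'
HUE={"blue":(105,125),"green":(50,75),"red":(0,14)}
def tile(cam,c,near,z=0.01,im=None,P=None):
    im=robot.camera(cam) if im is None else im
    h=cv2.cvtColor(im,cv2.COLOR_BGR2HSV); m=cv2.inRange(h,(HUE[c][0],110,60),(HUE[c][1],255,255))
    n,l,s,ce=cv2.connectedComponentsWithStats(m)
    k=[i for i in range(1,n) if s[i,4]>150]; k=min(k,key=lambda i:np.hypot(*(ce[i]-near)))
    cn=max(cv2.findContours((l==k).astype(np.uint8),0,1)[0],key=cv2.contourArea)[:,0]
    w=np.array([ray(cam,p,z,P)[:2]*1000 for p in cn],np.float32)
    b=cv2.boxPoints(cv2.minAreaRect(w)); e=[b[1]-b[0],b[2]-b[1]]; e=max(e,key=np.linalg.norm); e=e*np.sign(e[0])
    (cx,cy),sz,_=cv2.minAreaRect(w)
    return np.round([cx,cy],1),np.round(sz,1),round(float(np.degrees(np.arctan2(e[1],e[0]))),1)
def tri(views):
    A=[];b=[]
    for cam,px in views:
        o=np.array(robot.camera_params(cam)["pose"])[:3,3]; d=ray(cam,px,0)-o; d/=np.linalg.norm(d)
        M=np.eye(3)-np.outer(d,d);A.append(M);b.append(M@o)
    return np.linalg.lstsq(np.vstack(A),np.hstack(b),rcond=None)[0]
E
python3 - <<'E'
from h import *
im=cv2.imread("pics/top0.png")
for c,n in(("blue",(373,202)),("green",(309,216)),("red",(249,209))): print(c,tile("top",c,n,im=im))
for t in("low_line","high_line"):
    robot.camera("top");a=[];
    for cam in("top","scene"):
        robot.camera(cam); a.append((cam,robot.tip_of(t,cam)[0]["pixel"]))
    print(t,a,tri(a)*1000)
o=cv2.resize(im[115:260,105:225],None,fx=4,fy=4,interpolation=cv2.INTER_CUBIC); cv2.imwrite("pics/crop.png",o)
E
```

```text
blue (array([ 445. , -357.4]), array([108.5,  59. ]), 12.2)
green (array([ 414.7, -186.6]), array([ 58.3, 108.2]), -2.2)
red (array([435.7, -28.1]), array([ 59.7, 109.6]), -16.5)
low_line [('top', [174.5, 210.2]), ('scene', [196.1, 262.4])] [438.47159007 158.77892368  58.00201398]
high_line [('top', [164.6, 180.8]), ('scene', [174.3, 236.2])] [503.82155534 167.99043138 103.86777282]
```

View pics/crop.png

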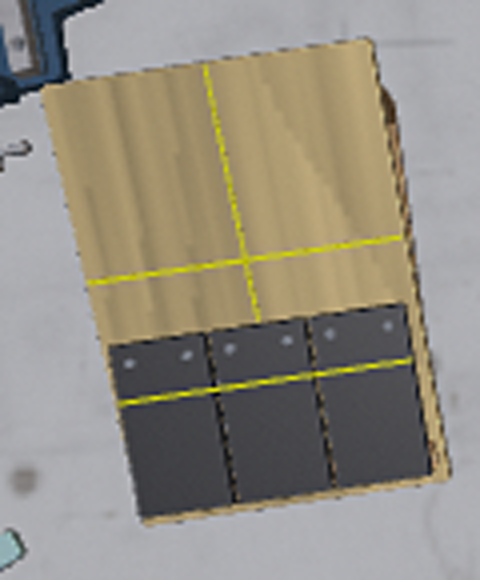

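Crop: the board corners are at (43,87), (372,40), (450,478) and (143,523). The lower line runs from (120,403) to (413,360), and the upper line crosses the centre line at (245,260). I'll fit the board to these.

Run:
```python
from h import *
from scipy.optimize import least_squares
c=lambda x,y:np.array([105+x/4-.375,115+y/4-.375])
a=np.radians(20);t=np.radians(7.7)
def pt(q,s,y,n):  # s up the board, n normal, y left
    x0,y0,w=q[:3]; l=s*np.cos(a)-n*np.sin(a); z=.024+s*np.sin(a)+n*np.cos(a)
    return np.array([x0+l*np.cos(w)-y*np.sin(w),y0+l*np.sin(w)+y*np.cos(w),z])
obs=[((285,100,0),c(43,87)),((285,-100,0),c(372,40)),((0,-100,0),c(450,478)),((0,100,0),c(143,523))]
def res(q):
    P=robot.camera_params("top"); r=[]
    for (s,y,n),px in obs: r+=list(proj("top",pt(q,s/1e3,y/1e3,n/1e3),P)-px)
    r+=list(proj("top",pt(q,q[3],q[4],.0147),P)-c(266,382))     # low line mid
    r+=list(proj("top",pt(q,q[5],q[6],0),P)-c(245,260))  # upper line mid
    return r
f=least_squares(res,[.37,.15,.15,.08,0,.15,0]);q=f.x;print(np.round(q,4),np.round(f.fun,1))
L=pt(q,q[3],q[4],.0147);w=q[2];b=np.radians(12.3)
X=np.array([np.cos(b)*np.cos(w),np.cos(b)*np.sin(w),np.sin(b)]);Z=np.array([-np.sin(b)*np.cos(w),-np.sin(b)*np.sin(w),np.cos(b)])
print("low",L*1e3,"yaw",np.degrees(w),"blue c",(L+.055*X)*1e3,"green c",(L+.1293*X+.01*Z)*1e3)
print("pred scene px low",proj("scene",L),"uppermid",proj("scene",pt(q,q[5],q[6],0)),"high",proj("scene",L+.0743*X+.01*Z),proj("top",L+.0743*X+.01*Z))
```

```text
[0.3598 0.1536 0.1129 0.087  0.0004 0.1623 0.0017] [-0.6 -0.7  0.2 -0.5  0.2  0.7  0.1  0.5  0.   0.   0.  -0. ]
low [435.9824305  162.67931502  67.57405346] yaw 6.466436426046236 blue c [489.37805903 168.73129562  79.29072471] green c [559.39394815 176.66705393 104.88933815]
pred scene px low [196.60252946 261.23961389] uppermid [171.21117295 243.15827048] high [172.63878935 239.58046292] [165.12988091 180.95351551]
```

```bash
python3 -m creep '[{"x":3.5,"z":0},{"x":3.5,"twist":7},{"x":3.5,"twist":3},{"x":3.5},{"x":3.5},{"x":3.5}]' 25; python3 -c "
from h import *
st()"
```

```text
1.1 [ 0.1859 -0.4642  0.2313] 
 [[0.928, 0.372, 0.0], [0.372, -0.928, -0.0], [0.0, 0.0, -1.0]] 1.003 0.0 [-0.8  0.9  0.4] [-1.19   0.241  0.005  1.335  0.     1.571]invalid input
```

```bash
python3 -m creep '[{"x":3.5,"y":0,"z":0,"twist":0,"hand":1},{"x":3.5,"y":0,"z":0.8,"twist":0,"hand":1},{"x":3.5,"y":0,"z":0.8,"twist":0,"hand":1},{"x":3.5,"y":0,"z":0.8,"twist":0,"hand":1},{"x":3.5,"y":0,"z":0.8,"twist":0,"hand":1},{"x":3.5,"y":0,"z":0.8,"twist":0,"hand":1},{"x":3.5,"y":0,"z":0.8,"twist":0,"hand":1},{"x":3.5,"y":0,"z":1,"twist":0,"hand":1},{"x":0,"y":0,"z":1,"twist":5,"hand":1},{"x":0,"y":0,"z":1,"twist":4.6,"hand":1},{"x":0,"y":0,"z":0,"twist":0,"hand":1}]' 25; python3 -c "
from h import *
s=st();im=robot.camera('wrist');P=robot.camera_params('wrist');cv2.imwrite('pics/w1.png',im);print(P)
print(tile('wrist','blue',(256,192),im=im,P=P))"
```

```text
time: 2.02
tool_pos: [0.4454, -0.3585, 0.1507]
eef_rot: [0.994, 0.107, -0.002, -0.002]
force: [-0.6, 0.4, -0.1]
opening: 0.998
gripper_force: 0.0
2.02 [ 0.4454 -0.3585  0.1507] 
 [[0.977, 0.212, -0.004], [0.212, -0.977, 0.003], [-0.003, -0.004, -1.0]] 0.998 0.0 [-0.6  0.4 -0.1] [-0.678  0.43   0.062  1.207 -0.     2.25 ]
{'K': array([[322.46455971,   0.        , 257.93296653],
       [  0.        , 322.46455971, 190.59401287],
       [  0.        ,   0.        ,   1.        ]]), 'pose': array([[ 0.21524445,  0.9278446 ,  0.30458861,  0.522669  ],
       [-0.97655699,  0.2053061 ,  0.06469816, -0.34250853],
       [-0.00250406, -0.31137406,  0.95028413,  0.29514107],
       [ 0.        ,  0.        ,  0.        ,  1.        ]])}
(array([ 446.3, -359.2]), array([108.7,  59.4]), 12.5)
```

View pics/w1.png

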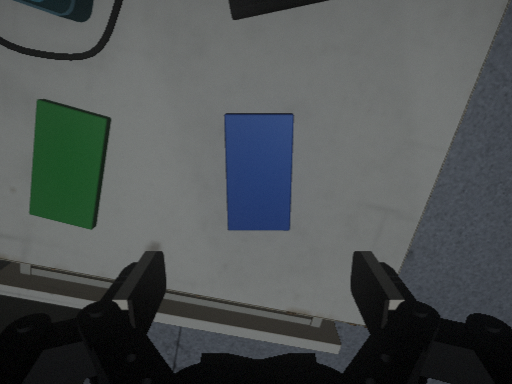

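The blue tile is centred at (259,172), aligned between the fingers, and the wrist measurement agrees to 1 mm. Descending to grip.

```bash
python3 -m creep '[{"x":0.1,"y":0,"z":2.5,"twist":0,"hand":1},{"x":0,"y":0,"z":3,"twist":0,"hand":1},{"x":0,"y":0,"z":3,"twist":0,"hand":1},{"x":0,"y":0,"z":3,"twist":0,"hand":1},{"x":0,"y":0,"z":2.5,"twist":0,"hand":1},{"x":0,"y":0,"z":1,"twist":0,"hand":1},{"x":0,"y":0,"z":0,"twist":0,"hand":1},{"x":0,"y":0,"z":0,"twist":0,"hand":0.5},{"x":0,"y":0,"z":0,"twist":0,"hand":0.5},{"x":0,"y":0,"z":0,"twist":0,"hand":0.5},{"x":0,"y":0,"z":0,"twist":0,"hand":0.5},{"x":0,"y":0,"z":0,"twist":0,"hand":0.5}]' 25
```

```text
time: 3.07
tool_pos: [0.4492, -0.3604, 0.0082]
eef_rot: [0.994, 0.107, 0.003, 0.001]
force: [-2.1, 5.1, 16.4]
opening: 0.501
gripper_force: 7.7
```

```bash
python3 -c "
from h import *
s=st();im=robot.camera('wrist');cv2.imwrite('pics/w2.png',im)"
```

```text
3.07 [ 0.4492 -0.3604  0.0082] 
 [[0.977, 0.213, 0.006], [0.213, -0.977, -0.002], [0.006, 0.003, -1.0]] 0.501 7.7 [-2.1  5.1 16.4] [-0.677  0.571 -0.119  0.876  0.003  2.25 ]
```

View pics/w2.png

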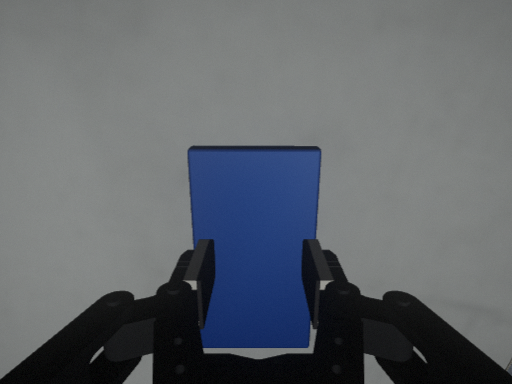

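The fingers closed on top of the tile, so they were too high. I'll lift, reopen, and settle lower before closing.

```bash
python3 -m creep '[{"x":0,"y":0,"z":-1,"twist":0,"hand":0.5},{"x":0,"y":0,"z":-1,"twist":0,"hand":1},{"x":0,"y":0,"z":0,"twist":0,"hand":1},{"x":0,"y":0,"z":0,"twist":0,"hand":1},{"x":0,"y":0,"z":0,"twist":0,"hand":1},{"x":0,"y":0,"z":0,"twist":0,"hand":1}]' 25;  python3 -m creep '[{"x":0,"y":0,"z":1,"twist":0,"hand":1},{"x":0,"y":0,"z":1,"twist":0,"hand":1},{"x":0,"y":0,"z":0.2,"twist":0,"hand":1},{"x":0,"y":0,"z":0,"twist":0,"hand":1},{"x":0,"y":0,"z":0,"twist":0,"hand":1},{"x":0,"y":0,"z":0,"twist":0,"hand":1}]';python3 -c "
from h import *
im=robot.camera('wrist');P=robot.camera_params('wrist')
print(tile('wrist','blue',(256,250),im=im,P=P))"
```

```text
time: 3.62
tool_pos: [0.4464, -0.3598, 0.0229]
eef_rot: [0.994, 0.106, -0.0, -0.0]
force: [0.8, -0.1, 0.1]
opening: 1.002
gripper_force: 0.0
time: 4.12
tool_pos: [0.4468, -0.3599, 0.0011]
eef_rot: [0.994, 0.106, -0.0, -0.0]
force: [0.5, -0.2, -0.4]
opening: 0.999
gripper_force: 0.0
(array([ 446.2, -359.2]), array([109.8,  59.4]), 12.2)
```

```bash
python3 -m creep '[{"x":0,"y":0,"z":0.2,"twist":0,"hand":1},{"x":0,"y":0,"z":0,"twist":0,"hand":1},{"x":0,"y":0,"z":0,"twist":0,"hand":0.85},{"x":0,"y":0,"z":0,"twist":0,"hand":0.8},{"x":0,"y":0,"z":0,"twist":0,"hand":0.75},{"x":0,"y":0,"z":0,"twist":0,"hand":0.65},{"x":0,"y":0,"z":0,"twist":0,"hand":0.5},{"x":0,"y":0,"z":0,"twist":0,"hand":0.5},{"x":0,"y":0,"z":0,"twist":0,"hand":0.5},{"x":0,"y":0,"z":0,"twist":0,"hand":0.5}]' 25
```

```text
time: 5.0
tool_pos: [0.4469, -0.36, -0.0003]
eef_rot: [0.994, 0.106, 0.0, 0.0]
force: [-0.0, -0.1, 4.7]
opening: 0.691
gripper_force: 27.7
```

```bash
python3 -m creep '[{"x":0,"y":0,"z":-0.5,"twist":0,"hand":0.5},{"x":0,"y":0,"z":-1.5,"twist":0,"hand":0.5},{"x":0,"y":0,"z":-2.5,"twist":0,"hand":0.5},{"x":0,"y":0,"z":-2.5,"twist":0,"hand":0.5},{"x":0,"y":0,"z":-2.5,"twist":0,"hand":0.5},{"x":0,"y":0,"z":-2.5,"twist":2,"hand":0.5},{"x":0,"y":0,"z":-2.5,"twist":2,"hand":0.5},{"x":0,"y":0,"z":-1.5,"twist":1.7,"hand":0.5},{"x":0,"y":0,"z":0,"twist":0,"hand":0.5},{"x":0,"y":0,"z":0,"twist":0,"hand":0.5}]' 25; python3 -c "
from h import *
st()
im=robot.camera('wrist');P=robot.camera_params('wrist')
print(tile('wrist','blue',(256,250),z=.166,im=im,P=P),tile('wrist','blue',(256,250),z=.171,im=im,P=P))"
```

```text
time: 5.83
tool_pos: [0.447, -0.3601, 0.1595]
eef_rot: [0.998, 0.057, 0.0, 0.0]
force: [-1.0, 0.4, -2.6]
opening: 0.692
gripper_force: 27.6
5.83 [ 0.447  -0.3601  0.1595] 
 [[0.993, 0.114, 0.001], [0.114, -0.993, -0.001], [0.001, 0.001, -1.0]] 0.692 27.6 [-1.   0.4 -2.6] [-0.678  0.424  0.076  1.222 -0.     2.349]
(array([ 444.9, -359.8]), array([111.2,  60.7]), 6.5) (array([ 447.8, -359.4]), array([107.1,  58.5]), 6.5)
```

```bash
python3 -m creep '[{"x":0.3,"y":-1.5,"z":0,"twist":0,"hand":0.5},{"x":0.5,"y":-2.5,"z":0,"twist":0,"hand":0.5},{"x":0.7,"y":-3.5,"z":0,"twist":0,"hand":0.5},{"x":0.7,"y":-3.5,"z":0,"twist":0,"hand":0.5},{"x":0.7,"y":-3.5,"z":0,"twist":0,"hand":0.5},{"x":0.7,"y":-3.5,"z":0,"twist":0,"hand":0.5},{"x":0.7,"y":-3.5,"z":0,"twist":0,"hand":0.5},{"x":0.7,"y":-3.5,"z":0,"twist":0,"hand":0.5},{"x":0.7,"y":-3.5,"z":0,"twist":0,"hand":0.5}]'
python3 -m creep '[{"x":0.7,"y":-3.5,"z":0,"twist":0,"hand":0.5},{"x":0.7,"y":-3.5,"z":0,"twist":0,"hand":0.5},{"x":0.7,"y":-3.5,"z":0,"twist":0,"hand":0.5},{"x":0.7,"y":-3.5,"z":0,"twist":0,"hand":0.5},{"x":0.7,"y":-3.5,"z":0,"twist":0,"hand":0.5},{"x":0.7,"y":-3.5,"z":0,"twist":0,"hand":0.5},{"x":0.5,"y":-2.5,"z":0,"twist":0,"hand":0.5},{"x":0,"y":-0.1,"z":0,"twist":0,"hand":0.5},{"x":0,"y":0,"z":0,"twist":0,"hand":0.5},{"x":0,"y":0,"z":0,"twist":0,"hand":0.5}]'
python3 -c "
from h import *
st()
im=robot.camera('wrist');P=robot.camera_params('wrist');cv2.imwrite('pics/w3.png',im)
w=np.radians(6.47);b=np.radians(12.3);L=np.array([.436,.1627,.0676])
X=np.array([np.cos(b)*np.cos(w),np.cos(b)*np.sin(w),np.sin(b)]);Y=np.array([-np.sin(w),np.cos(w),0])
for n,p in(('low+90',L+.09*Y),('low-90',L-.09*Y),('starter mid left top',L+.0357*X+.03*Y),('right',L+.0357*X-.03*Y)): print(n,proj('wrist',p,P))
print(tile('wrist','blue',(256,250),z=.171,im=im,P=P))"
```

```text
time: 6.63
tool_pos: [0.4691, -0.0678, 0.1574]
eef_rot: [0.998, 0.057, -0.002, -0.001]
force: [1.0, 0.0, -2.3]
opening: 0.689
gripper_force: 27.6
time: 7.47
tool_pos: [0.496, 0.1117, 0.1605]
eef_rot: [0.995, 0.097, -0.004, -0.023]
force: [-0.3, -0.1, -2.4]
opening: 0.69
gripper_force: 27.6
7.47 [0.496  0.1117 0.1605] 
 [[0.981, 0.193, -0.011], [0.194, -0.98, 0.045], [-0.003, -0.046, -0.999]] 0.69 27.6 [-0.3 -0.1 -2.4] [ 0.194  0.301 -0.103  1.169  0.046  3.141]
low+90 [ 81.42950064 237.45000457]
low-90 [296.90933944 258.33753377]
starter mid left top [148.28268468 208.68861596]
right [225.34114739 216.0051945 ]
(array([495.9, 111.4]), array([110.4,  59.9]), 11.2)
```

View pics/w3.png

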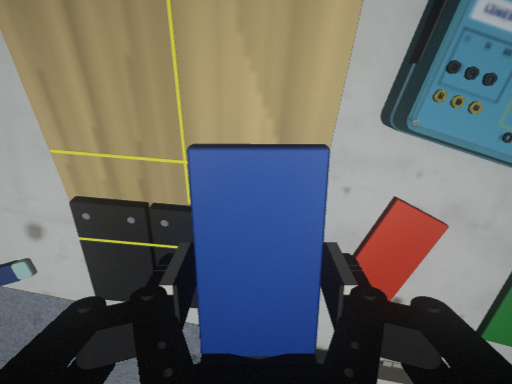

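The wrist view shows that joint 6 hit its limit: yaw is 11° and there is a slight tilt. The board prediction matches well: low line left end predicted at (81,237), seen at (80,238). The tile looks the same either way round, so I'll turn half round the other way.

```bash
python3 -m creep '[{"x":0,"y":0,"z":-1,"twist":-3,"hand":0.5},{"x":0,"y":0,"z":-1,"twist":-7,"hand":0.5},{"x":0,"y":0,"z":0,"twist":-7,"hand":0.5},{"x":0,"y":0,"z":0,"twist":-7,"hand":0.5},{"x":0,"y":0,"z":0,"twist":-7,"hand":0.5},{"x":0,"y":0,"z":0,"twist":-7,"hand":0.5},{"x":0,"y":0,"z":0,"twist":-7,"hand":0.5},{"x":0,"y":0,"z":0,"twist":-7,"hand":0.5},{"x":0,"y":0,"z":0,"twist":-7,"hand":0.5},{"x":0,"y":0,"z":0,"twist":-7,"hand":0.5},{"x":0,"y":0,"z":0,"twist":-7,"hand":0.5},{"x":0,"y":0,"z":0,"twist":-7,"hand":0.5}]'
python3 -m creep '[{"x":0,"y":0,"z":0,"twist":-7,"hand":0.5},{"x":0,"y":0,"z":0,"twist":-7,"hand":0.5},{"x":0,"y":0,"z":0,"twist":-7,"hand":0.5},{"x":0,"y":0,"z":0,"twist":-7,"hand":0.5},{"x":0,"y":0,"z":0,"twist":-7,"hand":0.5},{"x":0,"y":0,"z":0,"twist":-7,"hand":0.5},{"x":0,"y":0,"z":0,"twist":-7,"hand":0.5},{"x":0,"y":0,"z":0,"twist":-7,"hand":0.5},{"x":0,"y":0,"z":0,"twist":-7,"hand":0.5},{"x":0,"y":0,"z":0,"twist":-7,"hand":0.5},{"x":0,"y":0,"z":0,"twist":-7,"hand":0.5},{"x":0,"y":0,"z":0,"twist":-7,"hand":0.5}]'
python3 -m creep '[{"x":0,"y":0,"z":0,"twist":-3,"hand":0.5},{"x":0,"y":0,"z":0,"twist":0,"hand":0.5},{"x":0,"y":0,"z":0,"twist":0,"hand":0.5}]' | head -0
cat >> h.py <<'E'
def go(x,y,z,yaw):  # rows still to go to reach target TCP (m) and tool-x yaw (deg)
    s=st(); M=R.from_quat(s["eef_rot"]).as_matrix(); a=np.degrees(np.arctan2(M[1,0],M[0,0]))
    print("yaw",a,"twist",(a-yaw+180)%360-180,"cm now-axes",np.round(M.T@(np.array([x,y,z])-s["tool_pos"])*100,2))
E
python3 -c "
from h import *
go(.4894,.1687,.13,186.5)"
```

```text
time: 8.52
tool_pos: [0.4968, 0.1103, 0.1812]
eef_rot: [0.698, 0.716, 0.013, -0.019]
force: [0.5, -0.2, -1.2]
opening: 0.693
gripper_force: 27.6
time: 9.52
tool_pos: [0.4968, 0.1103, 0.1812]
eef_rot: [0.04, 0.999, 0.022, -0.006]
force: [0.5, -1.3, -1.2]
opening: 0.689
gripper_force: 27.6
9.77 [0.4969 0.1106 0.1812] 
 [[-0.999, 0.034, -0.01], [0.034, 0.998, 0.045], [0.011, 0.045, -0.999]] 0.692 27.6 [ 0.5 -0.3 -1.6] [ 0.191  0.286 -0.068  1.218  0.046  0.226]
yaw 178.05141515764686 twist -8.448584842353142 cm now-axes [0.89 5.54 5.39]Exception ignored on flushing sys.stdout:
BrokenPipeError: [Errno 32] Broken pipe
```

```bash
python3 -m creep '[{"x":0,"y":1,"z":0,"twist":-2.5,"hand":0.5},{"x":0,"y":2,"z":0.5,"twist":-4,"hand":0.5},{"x":0,"y":2,"z":1,"twist":-2,"hand":0.5},{"x":0,"y":0.8,"z":1,"twist":0,"hand":0.5},{"x":0,"y":0,"z":1,"twist":0,"hand":0.5},{"x":0,"y":0,"z":1,"twist":0,"hand":0.5},{"x":0,"y":0,"z":0,"twist":0,"hand":0.5},{"x":0,"y":0,"z":0,"twist":0,"hand":0.5}]' 20
python3 -c "
from h import *
go(.4894,.1687,.10,186.5)
im=robot.camera('top'); print(tile('top','blue',(170,195),z=.145,im=im))"
```

```text
time: 10.43
tool_pos: [0.4934, 0.1704, 0.1379]
eef_rot: [-0.058, 0.998, 0.023, -0.005]
force: [-0.0, -0.3, -1.8]
opening: 0.688
gripper_force: 27.6
10.43 [0.4934 0.1704 0.1379] 
 [[-0.993, -0.115, -0.012], [-0.116, 0.992, 0.045], [0.007, 0.046, -0.999]] 0.688 27.6 [-0.  -0.3 -1.8] [ 0.306  0.341 -0.109  1.119  0.046  0.19 ]
yaw -173.3454735746645 twist 0.15452642533546168 cm now-axes [ 0.39 -0.3   3.78]
(array([462.6, 166.7]), array([50. , 62.4]), -84.0)
```

```bash
python3 -m creep '[{"x":0.2,"y":-0.1,"z":1,"twist":0,"hand":0.5},{"x":0.2,"y":-0.1,"z":1,"twist":0,"hand":0.5},{"x":0,"y":-0.1,"z":1,"twist":0,"hand":0.5},{"x":0,"y":0,"z":0.7,"twist":0,"hand":0.5},{"x":0,"y":0,"z":0,"twist":0,"hand":0.5},{"x":0,"y":0,"z":0,"twist":0,"hand":0.5}]' 20
python3 -m creep '[{"x":0,"y":0,"z":0.2,"twist":0,"hand":0.5},{"x":0,"y":0,"z":0.2,"twist":0,"hand":0.5},{"x":0,"y":0,"z":0.2,"twist":0,"hand":0.5},{"x":0,"y":0,"z":0,"twist":0,"hand":0.5}]' 20
python3 -m creep '[{"x":0,"y":0,"z":0.2,"twist":0,"hand":0.5},{"x":0,"y":0,"z":0.2,"twist":0,"hand":0.5},{"x":0,"y":0,"z":0,"twist":0,"hand":0.5},{"x":0,"y":0,"z":0,"twist":0,"hand":0.5}]' 20
python3 -c "
from h import *
go(.4894,.1687,.0795,186.5)"
```

```text
time: 10.98
tool_pos: [0.4902, 0.1694, 0.1017]
eef_rot: [-0.058, 0.998, 0.023, -0.004]
force: [-0.6, 0.8, -2.2]
opening: 0.691
gripper_force: 27.6
time: 11.32
tool_pos: [0.4901, 0.1699, 0.0957]
eef_rot: [-0.059, 0.998, 0.023, -0.004]
force: [0.4, 0.4, -1.3]
opening: 0.69
gripper_force: 27.6
time: 11.65
tool_pos: [0.4902, 0.1701, 0.092]
eef_rot: [-0.059, 0.998, 0.023, -0.003]
force: [-0.0, 0.9, -0.5]
opening: 0.691
gripper_force: 27.7
11.65 [0.4902 0.1701 0.092 ] 
 [[-0.993, -0.117, -0.009], [-0.117, 0.992, 0.046], [0.004, 0.046, -0.999]] 0.691 27.7 [-0.   0.9 -0.5] [ 0.307  0.377 -0.187  1.001  0.046  0.19 ]
yaw -173.2787889443224 twist 0.2212110556775997 cm now-axes [ 0.09 -0.19  1.24]
```

```bash
for i in 1; do python3 -m creep '[{"x":0,"y":-0.1,"z":0.2,"twist":0,"hand":0.5},{"x":0,"y":0,"z":0.2,"twist":0,"hand":0.5},{"x":0,"y":0,"z":0,"twist":0,"hand":0.5}]' 20; python3 -m creep '[{"x":0,"y":0,"z":0.2,"twist":0,"hand":0.5},{"x":0,"y":0,"z":0.2,"twist":0,"hand":0.5},{"x":0,"y":0,"z":0,"twist":0,"hand":0.5}]' 20;  done
```

```text
time: 11.9
tool_pos: [0.4899, 0.1695, 0.0878]
eef_rot: [-0.059, 0.998, 0.023, -0.004]
force: [-2.2, 0.9, 2.7]
opening: 0.689
gripper_force: 28.1
time: 12.15
tool_pos: [0.4898, 0.1695, 0.0834]
eef_rot: [-0.059, 0.998, 0.023, -0.004]
force: [-2.3, 1.2, 2.9]
opening: 0.687
gripper_force: 28.2
```

Steady at about 3–5 N, so the tile is pivoting in the pads as intended. I'll press the last few millimetres.

```bash
python3 -m creep '[{"x":0,"y":0,"z":0.2,"twist":0,"hand":0.5},{"x":0,"y":0,"z":0,"twist":0,"hand":0.5},{"x":0,"y":0,"z":0,"twist":0,"hand":0.5}]' 20; python3 -m creep '[{"x":0,"y":0,"z":0.15,"twist":0,"hand":0.5},{"x":0,"y":0,"z":0,"twist":0,"hand":0.5},{"x":0,"y":0,"z":0,"twist":0,"hand":0.5}]' 20;python3 -c "
from h import *
im=robot.camera('scene');cv2.imwrite('pics/s1.png',cv2.resize(im[160:330,80:280],None,fx=3.5,fy=3.5))"
```

```text
time: 12.4
tool_pos: [0.49, 0.1695, 0.0817]
eef_rot: [-0.059, 0.998, 0.023, -0.004]
force: [-3.4, 1.1, 2.3]
opening: 0.69
gripper_force: 28.2
time: 12.65
tool_pos: [0.4901, 0.1695, 0.0803]
eef_rot: [-0.058, 0.998, 0.023, -0.003]
force: [-2.8, 0.9, 2.4]
opening: 0.691
gripper_force: 28.2
```

View pics/s1.png

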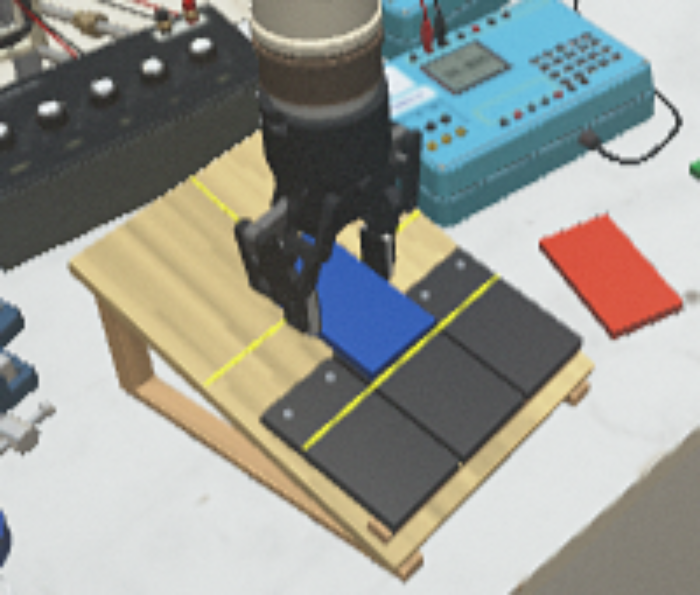

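The blue tile lies with its lower edge on the yellow line, over the middle starter tile. I'll press until it seats.

```bash
python3 -m creep '[{"x":0,"y":0,"z":0.15,"twist":0,"hand":0.5},{"x":0,"y":0,"z":0,"twist":0,"hand":0.5},{"x":0,"y":0,"z":0,"twist":0,"hand":0.5}]' 20; python3 -m creep '[{"x":0,"y":0,"z":0.1,"twist":0,"hand":0.5},{"x":0,"y":0,"z":0,"twist":0,"hand":0.5},{"x":0,"y":0,"z":0,"twist":0,"hand":0.5}]' 20
```

```text
time: 12.95
tool_pos: [0.4903, 0.1696, 0.0797]
eef_rot: [-0.058, 0.998, 0.023, -0.003]
force: [-3.7, 1.0, 7.7]
opening: 0.687
gripper_force: 28.9
time: 13.2
tool_pos: [0.4903, 0.1696, 0.0796]
eef_rot: [-0.058, 0.998, 0.023, -0.003]
force: [-6.2, -0.3, 13.3]
opening: 0.691
gripper_force: 29.5
```

```bash
python3 -m creep '[{"x":0,"y":0,"z":-0.1,"twist":0,"hand":0.5},{"x":0,"y":0,"z":0,"twist":0,"hand":0.72},{"x":0,"y":0,"z":0,"twist":0,"hand":0.8},{"x":0,"y":0,"z":0,"twist":0,"hand":0.9},{"x":0,"y":0,"z":0,"twist":0,"hand":1},{"x":0,"y":0,"z":0,"twist":0,"hand":1},{"x":0,"y":0,"z":-1.5,"twist":0,"hand":1},{"x":0,"y":0,"z":-2.5,"twist":0,"hand":1},{"x":0,"y":0,"z":-3,"twist":0,"hand":1},{"x":0,"y":0,"z":-3,"twist":0,"hand":1}]' 20
python3 -m creep '[{"x":0,"y":-2,"z":0,"twist":0,"hand":1},{"x":0,"y":-3.5,"z":0,"twist":0,"hand":1},{"x":0,"y":-3.5,"z":0,"twist":0,"hand":1},{"x":0,"y":-3.5,"z":0,"twist":0,"hand":1},{"x":0,"y":-3.5,"z":0,"twist":0,"hand":1},{"x":0,"y":-3.5,"z":0,"twist":0,"hand":1},{"x":0,"y":-3.5,"z":0,"twist":0,"hand":1},{"x":0,"y":-3.5,"z":0,"twist":0,"hand":1},{"x":0,"y":-3.5,"z":0,"twist":0,"hand":1},{"x":0,"y":-3,"z":0,"twist":0,"hand":1},{"x":0,"y":0,"z":0,"twist":0,"hand":1}]' 20
python3 -c "
from h import *
im=robot.camera('top');cv2.imwrite('pics/t2.png',cv2.resize(im[115:260,105:225],None,fx=4,fy=4))
print(tile('top','blue',(168,190),z=.089,im=im),tile('top','green',(309,216),im=im))
go(.4147,-.1866,.12,177.8)"
```

```text
time: 14.03
tool_pos: [0.4904, 0.1648, 0.1791]
eef_rot: [-0.059, 0.998, 0.023, -0.004]
force: [0.1, -0.1, -0.4]
opening: 1.001
gripper_force: 0.0
time: 14.95
tool_pos: [0.5299, -0.1677, 0.1627]
eef_rot: [-0.055, 0.998, 0.022, -0.003]
force: [0.1, -0.0, 0.5]
opening: 1.0
gripper_force: 0.0Traceback (most recent call last):
  File "<string>", line 4, in <module>
    print(tile('top','blue',(168,190),z=.089,im=im),tile('top','green',(309,216),im=im))
                                                    ~~~~^^^^^^^^^^^^^^^^^^^^^^^^^^^^^^^
  File "h.py", line 18, in tile
    k=[i for i in range(1,n) if s[i,4]>150]; k=min(k,key=lambda i:np.hypot(*(ce[i]-near)))
                                               ~~~^^^^^^^^^^^^^^^^^^^^^^^^^^^^^^^^^^^^^^^^
ValueError: min() iterable argument is empty
```

View pics/t2.png

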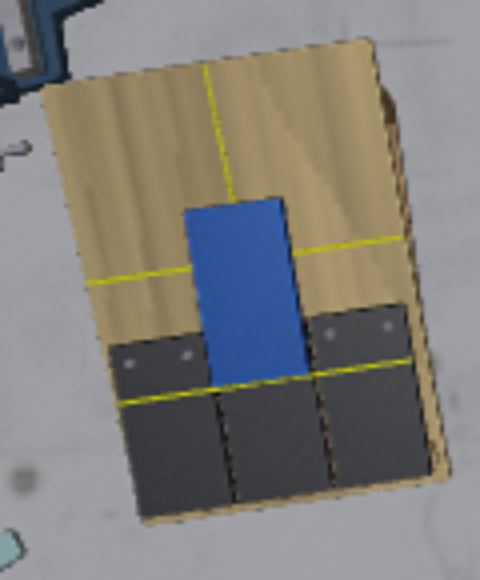

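Blue is seated well: its lower edge runs from (212,387) to (308,373), on the line and centred within about 2 mm. Now for green.

```bash
python3 -m creep '[{"x":1.5,"y":0,"z":0,"twist":4,"hand":1},{"x":3,"y":0,"z":0,"twist":4.5,"hand":1},{"x":3.5,"y":-0.7,"z":1,"twist":0,"hand":1},{"x":3,"y":-0.8,"z":1,"twist":0,"hand":1},{"x":0.5,"y":0,"z":1,"twist":0,"hand":1},{"x":0,"y":0,"z":0,"twist":0,"hand":1},{"x":0,"y":0,"z":0,"twist":0,"hand":1}]' 25
python3 -c "
from h import *
im=robot.camera('wrist');P=robot.camera_params('wrist');cv2.imwrite('pics/w4.png',im)
print(tile('wrist','green',(256,192),im=im,P=P))
go(.4147,-.1866,.03,177.8)"
```

```text
time: 15.58
tool_pos: [0.414, -0.1761, 0.134]
eef_rot: [0.015, 1.0, 0.023, -0.005]
force: [0.5, -0.1, 0.6]
opening: 1.002
gripper_force: 0.0
(array([ 416.6, -186.3]), array([ 58.9, 109.6]), -3.6)
15.63 [ 0.4151 -0.1765  0.1345] 
 [[-1.0, 0.03, -0.008], [0.03, 0.999, 0.045], [0.009, 0.045, -0.999]] 1.001 0.0 [ 0.6 -0.9 -0.2] [-0.428  0.234 -0.268  1.094  0.038 -0.398]
yaw 178.29124922354063 twist 0.4912492235406205 cm now-axes [-0.09 -1.48 10.39]
```

View pics/w4.png

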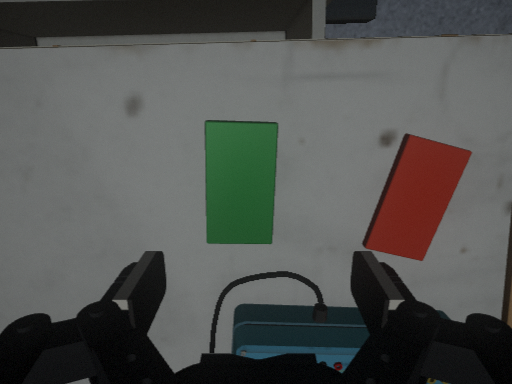

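```bash
python3 -m creep '[{"x":-0.1,"y":-0.7,"z":2,"twist":1,"hand":1},{"x":0,"y":-0.8,"z":2.5,"twist":0.3,"hand":1},{"x":0,"y":0,"z":2.5,"twist":0,"hand":1},{"x":0,"y":0,"z":2,"twist":0,"hand":1},{"x":0,"y":0,"z":1,"twist":0,"hand":1},{"x":0,"y":0,"z":0,"twist":0,"hand":1},{"x":0,"y":0,"z":0,"twist":0,"hand":1}]' 25
python3 -c "
from h import *
im=robot.camera('wrist');P=robot.camera_params('wrist')
print(tile('wrist','green',(256,192),im=im,P=P))
go(.416,-.1866,-.0005,177.2)"
```

```text
time: 16.22
tool_pos: [0.4147, -0.1872, 0.0333]
eef_rot: [0.026, 0.999, 0.023, -0.005]
force: [-0.0, -0.2, -0.1]
opening: 0.998
gripper_force: 0.0
(array([ 416.1, -186.2]), array([ 59.3, 109.8]), -3.7)
16.27 [ 0.4151 -0.1875  0.034 ] 
 [[-0.999, 0.053, -0.008], [0.053, 0.998, 0.045], [0.01, 0.044, -0.999]] 1.0 0.0 [ 0.2 -0.4  0.2] [-0.449  0.365 -0.392  0.841  0.037 -0.397]
yaw 176.9868536968481 twist -0.21314630315188765 cm now-axes [-0.12 -0.06  3.45]
```

```bash
python3 -m creep '[{"x":-0.1,"y":0,"z":1,"twist":0.6,"hand":1},{"x":0,"y":0,"z":1,"twist":0,"hand":1},{"x":0,"y":-0.05,"z":1,"twist":0,"hand":1},{"x":0,"y":0,"z":0.45,"twist":0,"hand":1},{"x":0,"y":0,"z":0,"twist":0,"hand":1},{"x":0,"y":0,"z":0,"twist":0,"hand":0.85},{"x":0,"y":0,"z":0,"twist":0,"hand":0.8},{"x":0,"y":0,"z":0,"twist":0,"hand":0.75},{"x":0,"y":0,"z":0,"twist":0,"hand":0.65},{"x":0,"y":0,"z":0,"twist":0,"hand":0.5},{"x":0,"y":0,"z":0,"twist":0,"hand":0.5},{"x":0,"y":0,"z":0,"twist":0,"hand":0.5}]' 25
```

```text
time: 17.27
tool_pos: [0.4147, -0.1866, -0.0003]
eef_rot: [0.032, 0.999, 0.022, -0.005]
force: [-1.2, 1.0, 5.8]
opening: 0.686
gripper_force: 26.6
```

```bash
python3 -m creep '[{"x":0,"y":0,"z":-0.5,"twist":0,"hand":0.5},{"x":0,"y":0,"z":-1.5,"twist":0,"hand":0.5},{"x":0,"y":0,"z":-2.5,"twist":0,"hand":0.5},{"x":0,"y":0,"z":-2.5,"twist":0,"hand":0.5},{"x":0,"y":0,"z":-2.5,"twist":0,"hand":0.5},{"x":0,"y":0,"z":-2.5,"twist":-2,"hand":0.5},{"x":0,"y":0,"z":-2.5,"twist":-3,"hand":0.5},{"x":0,"y":0,"z":-2.5,"twist":-3,"hand":0.5},{"x":0,"y":0,"z":-1,"twist":-2,"hand":0.5},{"x":0,"y":0,"z":0,"twist":0,"hand":0.5},{"x":0,"y":0,"z":0,"twist":0,"hand":0.5}]' 25
python3 -c "
from h import *
im=robot.camera('wrist');P=robot.camera_params('wrist')
go(.5594,.1767,.16,186.5)
print(tile('wrist','green',(256,250),z=robot.read_state()['tool_pos'][2]+.01,im=im,P=P))
"
```

```text
time: 18.18
tool_pos: [0.4158, -0.1946, 0.1788]
eef_rot: [-0.055, 0.998, 0.023, -0.003]
force: [-0.3, 0.5, -2.6]
opening: 0.691
gripper_force: 27.9
18.23 [ 0.4151 -0.1943  0.1778] 
 [[-0.994, -0.109, -0.011], [-0.109, 0.993, 0.046], [0.006, 0.047, -0.999]] 0.688 27.9 [-0.1 -0.3 -2.3] [-0.462  0.214 -0.173  1.214  0.037 -0.572]
yaw -173.7385699308466 twist -0.2385699308466087 cm now-axes [-18.4   35.18   3.34]
(array([ 415.5, -194.3]), array([109.9,  59.6]), 6.3)
```

```bash
python3 -m creep '[{"x":-0.6,"y":1.2,"z":0,"twist":0,"hand":0.5},{"x":-1.2,"y":2.5,"z":0,"twist":0,"hand":0.5},{"x":-1.6,"y":3.1,"z":0,"twist":0,"hand":0.5},{"x":-1.6,"y":3.1,"z":0,"twist":0,"hand":0.5},{"x":-1.6,"y":3.1,"z":0,"twist":0,"hand":0.5},{"x":-1.6,"y":3.1,"z":0,"twist":0,"hand":0.5},{"x":-1.6,"y":3.1,"z":0,"twist":0,"hand":0.5},{"x":-1.6,"y":3.1,"z":0,"twist":0,"hand":0.5},{"x":-1.6,"y":3.1,"z":0.5,"twist":0,"hand":0.5},{"x":-1.6,"y":3.1,"z":0.5,"twist":0,"hand":0.5},{"x":-1.6,"y":3.1,"z":0.5,"twist":0,"hand":0.5},{"x":-1.2,"y":2.4,"z":0.5,"twist":0,"hand":0.5}]' 25
python3 -m creep '[{"x":-0.6,"y":1.2,"z":0,"twist":0,"hand":0.5},{"x":0,"y":0,"z":0,"twist":0,"hand":0.5},{"x":0,"y":0,"z":0,"twist":0,"hand":0.5}]' 20 
python3 -c "
from h import *
go(.5594,.1767,.125,186.5)"
```

```text
time: 19.23
tool_pos: [0.5506, 0.1656, 0.1711]
eef_rot: [-0.055, 0.998, 0.023, -0.005]
force: [-0.1, -0.4, -1.0]
opening: 0.689
gripper_force: 27.9
time: 19.48
tool_pos: [0.5548, 0.1755, 0.1725]
eef_rot: [-0.055, 0.998, 0.022, -0.005]
force: [-0.2, -0.9, -0.2]
opening: 0.689
gripper_force: 27.9
19.48 [0.5548 0.1755 0.1725] 
 [[-0.994, -0.11, -0.013], [-0.111, 0.993, 0.044], [0.008, 0.045, -0.999]] 0.689 27.9 [-0.2 -0.9 -0.2] [0.283 0.432 0.122 1.261 0.046 0.172]
yaw -173.63781417778637 twist -0.1378141777863675 cm now-axes [-0.51 -0.14  4.74]
```

```bash
python3 -m creep '[{"x":-0.3,"y":0,"z":1,"twist":0,"hand":0.5},{"x":-0.2,"y":-0.1,"z":1.2,"twist":0,"hand":0.5},{"x":0,"y":0,"z":1.2,"twist":0,"hand":0.5},{"x":0,"y":0,"z":0.8,"twist":0,"hand":0.5},{"x":0,"y":0,"z":0.6,"twist":0,"hand":0.5},{"x":0,"y":0,"z":0,"twist":0,"hand":0.5},{"x":0,"y":0,"z":0,"twist":0,"hand":0.5}]' 20 
python3 -c "
from h import *
go(.5594,.1767,.105,186.5)"
```

```text
time: 20.07
tool_pos: [0.5603, 0.1767, 0.126]
eef_rot: [-0.055, 0.998, 0.023, -0.004]
force: [-0.2, 0.2, -1.3]
opening: 0.691
gripper_force: 27.9
20.07 [0.5603 0.1767 0.126 ] 
 [[-0.994, -0.109, -0.01], [-0.109, 0.993, 0.045], [0.005, 0.046, -0.999]] 0.691 27.9 [-0.2  0.2 -1.3] [0.282 0.472 0.06  1.156 0.046 0.172]
yaw -173.7385937451436 twist -0.23859374514358933 cm now-axes [ 0.08 -0.09  2.09]
```

```bash
python3 -m creep '[{"x":0.05,"y":-0.1,"z":0.3,"twist":0,"hand":0.5},{"x":0,"y":0,"z":0.3,"twist":0,"hand":0.5},{"x":0,"y":0,"z":0.3,"twist":0,"hand":0.5},{"x":0,"y":0,"z":0,"twist":0,"hand":0.5}]' 20 
python3 -m creep '[{"x":0,"y":0,"z":0.2,"twist":0,"hand":0.5},{"x":0,"y":0,"z":0.2,"twist":0,"hand":0.5},{"x":0,"y":0,"z":0,"twist":0,"hand":0.5}]' 20 
python3 -m creep '[{"x":0,"y":0,"z":0.2,"twist":0,"hand":0.5},{"x":0,"y":0,"z":0.2,"twist":0,"hand":0.5},{"x":0,"y":0,"z":0,"twist":0,"hand":0.5},{"x":0,"y":0,"z":0,"twist":0,"hand":0.5}]' 20
```

```text
time: 20.4
tool_pos: [0.5598, 0.1768, 0.1167]
eef_rot: [-0.055, 0.998, 0.023, -0.004]
force: [-0.2, -0.0, -0.9]
opening: 0.691
gripper_force: 28.0
time: 20.65
tool_pos: [0.5596, 0.1769, 0.1131]
eef_rot: [-0.055, 0.998, 0.023, -0.004]
force: [-2.3, -0.6, 1.9]
opening: 0.686
gripper_force: 28.3
time: 20.98
tool_pos: [0.5595, 0.1771, 0.1088]
eef_rot: [-0.055, 0.998, 0.023, -0.004]
force: [-3.8, -0.5, 2.1]
opening: 0.691
gripper_force: 28.3
```

```bash
python3 -m creep '[{"x":0,"y":-0.05,"z":0.2,"twist":0,"hand":0.5},{"x":0,"y":0,"z":0,"twist":0,"hand":0.5},{"x":0,"y":0,"z":0,"twist":0,"hand":0.5}]' 20 
python3 -m creep '[{"x":0,"y":0,"z":0.12,"twist":0,"hand":0.5},{"x":0,"y":0,"z":0,"twist":0,"hand":0.5},{"x":0,"y":0,"z":0,"twist":0,"hand":0.5}]' 20 
python3 -m creep '[{"x":0,"y":0,"z":0.1,"twist":0,"hand":0.5},{"x":0,"y":0,"z":0,"twist":0,"hand":0.5},{"x":0,"y":0,"z":0,"twist":0,"hand":0.5}]' 20
python3 -c "
from h import *
im=robot.camera('scene');cv2.imwrite('pics/s2.png',cv2.resize(im[160:330,80:280],None,fx=3.5,fy=3.5))"
```

```text
time: 21.23
tool_pos: [0.5599, 0.177, 0.1069]
eef_rot: [-0.055, 0.998, 0.023, -0.004]
force: [-3.2, 1.1, 1.1]
opening: 0.691
gripper_force: 28.2
time: 21.48
tool_pos: [0.56, 0.177, 0.1059]
eef_rot: [-0.055, 0.998, 0.023, -0.003]
force: [-4.1, 1.5, 2.5]
opening: 0.691
gripper_force: 28.2
time: 21.73
tool_pos: [0.5601, 0.177, 0.1054]
eef_rot: [-0.055, 0.998, 0.023, -0.003]
force: [-4.3, -0.3, 5.1]
opening: 0.689
gripper_force: 28.5
```

View pics/s2.png

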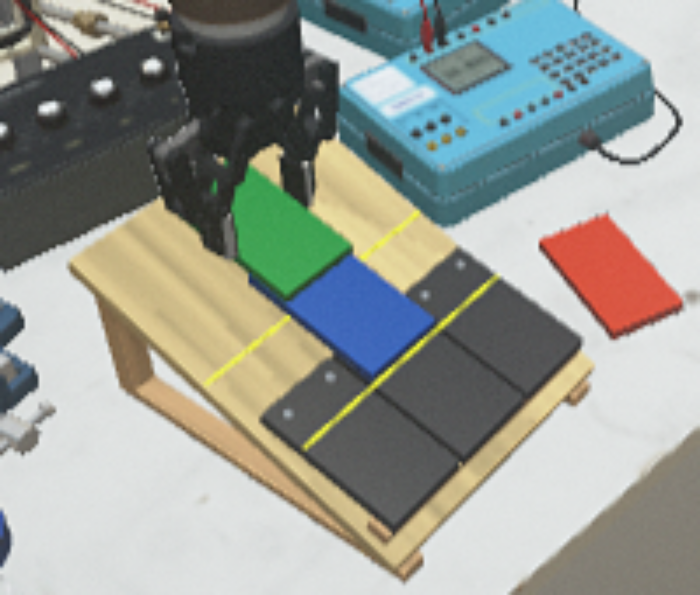

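Green lies on blue, with its lower edge from (290,297) to (350,250), just above the upper line as specified. I'll seat it and release.

```bash
python3 -m creep '[{"x":0,"y":0,"z":0.1,"twist":0,"hand":0.5},{"x":0,"y":0,"z":0,"twist":0,"hand":0.5},{"x":0,"y":0,"z":0,"twist":0,"hand":0.5}]' 20
python3 -m creep '[{"x":0,"y":0,"z":-0.1,"twist":0,"hand":0.5},{"x":0,"y":0,"z":0,"twist":0,"hand":0.72},{"x":0,"y":0,"z":0,"twist":0,"hand":0.8},{"x":0,"y":0,"z":0,"twist":0,"hand":0.9},{"x":0,"y":0,"z":0,"twist":0,"hand":1},{"x":0,"y":0,"z":0,"twist":0,"hand":1},{"x":0,"y":0,"z":-1.5,"twist":0,"hand":1},{"x":0,"y":0,"z":-2.5,"twist":0,"hand":1},{"x":0,"y":0,"z":-3,"twist":0,"hand":1},{"x":0,"y":0,"z":-3,"twist":0,"hand":1}]' 20
python3 -m creep '[{"x":0,"y":-2,"z":0,"twist":0,"hand":1},{"x":1,"y":-3.5,"z":0,"twist":0,"hand":1},{"x":1,"y":-3.5,"z":0,"twist":0,"hand":1},{"x":1,"y":-3.5,"z":0,"twist":0,"hand":1},{"x":1,"y":-3.5,"z":0,"twist":0,"hand":1},{"x":1,"y":-3.5,"z":0,"twist":0,"hand":1},{"x":1,"y":-3.5,"z":0,"twist":0,"hand":1},{"x":1,"y":-3,"z":0,"twist":0,"hand":1},{"x":0,"y":0,"z":0,"twist":0,"hand":1},{"x":0,"y":0,"z":0,"twist":0,"hand":1}]' 20
python3 -c "
from h import *
im=robot.camera('top');cv2.imwrite('pics/t3.png',cv2.resize(im[115:260,105:225],None,fx=4,fy=4))
print(tile('top','green',(160,165),z=.115,im=im), 'expect', [557.3,176.4], 6.5)
w=np.radians(6.47);b=np.radians(12.3);L=np.array([.436,.1627,.0676])
X=np.array([np.cos(b)*np.cos(w),np.cos(b)*np.sin(w),np.sin(b)]);Y=np.array([-np.sin(w),np.cos(w),0]);Z=np.cross(X,Y)
for n,o in(('blue',L),('green',L+.0743*X+.01*Z)):
  for cam,(x0,y0,k) in(('top',(105,115,4)),('scene',(80,160,3.5))):
    print(n,cam,[np.round((proj(cam,o+x*X+y*Y+.01*Z)-[x0,y0])*k).tolist() for x in(0,.11) for y in(.03,-.03)])
im=robot.camera('scene');cv2.imwrite('pics/s3.png',cv2.resize(im[160:330,80:280],None,fx=3.5,fy=3.5))
"
```

```text
time: 22.03
tool_pos: [0.5602, 0.177, 0.1053]
eef_rot: [-0.055, 0.998, 0.023, -0.003]
force: [-5.7, -0.8, 10.2]
opening: 0.689
gripper_force: 29.1
time: 22.87
tool_pos: [0.5604, 0.172, 0.205]
eef_rot: [-0.055, 0.998, 0.023, -0.004]
force: [0.2, -0.2, -0.6]
opening: 0.998
gripper_force: 0.0
time: 23.7
tool_pos: [0.5195, -0.0953, 0.1928]
eef_rot: [-0.053, 0.998, 0.023, -0.004]
force: [0.9, 0.4, -0.2]
opening: 0.999
gripper_force: 0.0
(array([561.4, 175.9]), array([114.9,  59.5]), 9.4) expect [557.3, 176.4] 6.5
blue top [[212.0, 390.0], [309.0, 376.0], [181.0, 213.0], [280.0, 199.0]]
blue scene [[377.0, 374.0], [441.0, 318.0], [251.0, 273.0], [317.0, 223.0]]
green top [[187.0, 272.0], [286.0, 258.0], [155.0, 89.0], [255.0, 75.0]]
green scene [[291.0, 296.0], [358.0, 243.0], [170.0, 200.0], [239.0, 152.0]]
```

View pics/t3.png

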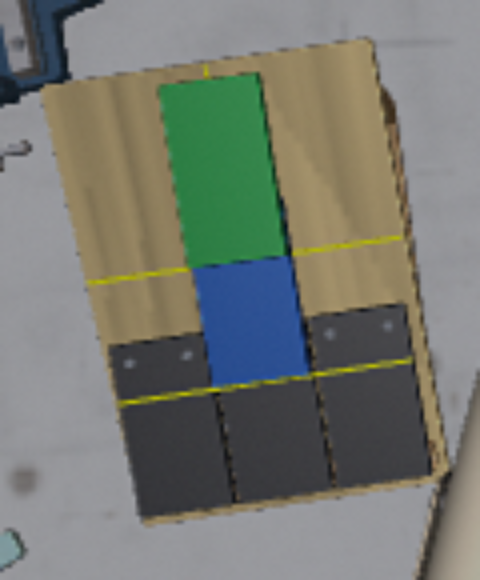

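View pics/s3.png

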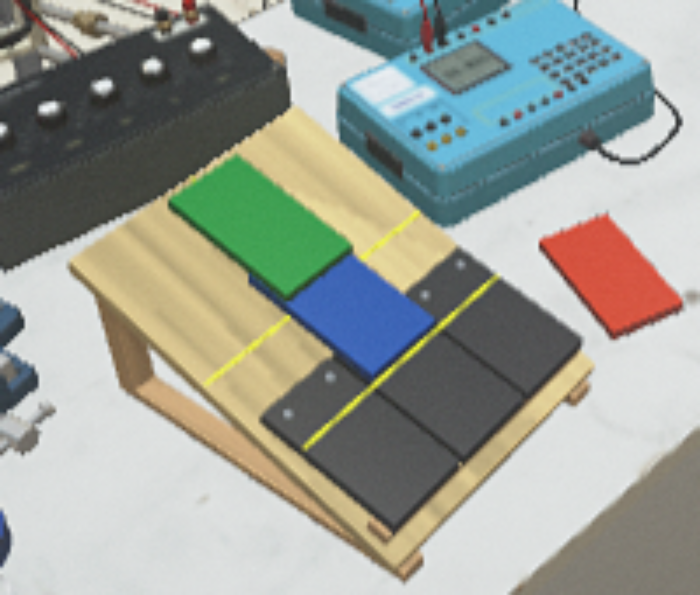

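Both tiles match the predicted corners within about 4 mm in both views: in the top crop, green's lower edge runs from (187,268) to (288,255), against (187,272) to (286,258) predicted. Red has not moved. Handing in.

```bash
python3 -c "
from workcell import robot
print(robot.hand_in())"
```

```text
the job is handed in; nothing more can be done
None
```

The blue and green tiles are laid and released on their lines, within about 4 mm of the intended lie in the last pictures; the red tile was left where it lay, and the job is handed in (no verdict was returned).

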